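# Tighten a ratchet clamp on a glued cardboard model

## Robot

A 6-joint arm with a two-finger parallel gripper is mounted at the origin on the work surface. World frame = base frame: x ahead of the robot, y to its left, z up, the work surface at z = 0. Lengths are in m, angles in rad, forces in N, time in s.
With the tool pointing down it reaches from about 0.3 to 0.85 m from the base axis. Payload 5.4 kg.
Tool frame: the origin (TCP) lies midway between the tips of the shut fingers; the grasp point (between the pads) lies behind it (bot.hold_point_z is the z of the grasp point in the tool frame, in m); z points along the fingers, y is the direction in which the jaws open and shut (so a half turn about z gives the same grasp; the last joint's range is limited). The gripper opens to 85 mm and grips with 20 to 120 N. Pads are 22 mm wide; open, the fingers measure 114 mm over their backs; the gripper's body (76 mm by 85 mm) begins 54 mm behind the grasp point. The pads swing forward as they close: fully open they stand 13 mm farther back than shut.
Start: joints at [-1.428, 0.158, 1.597, -0, 1.386, -0.21], TCP at [0.199, -0.54, 0.231] pointing down, gripper open.
Joint ranges: [-2.91, 2.91], [-0.94, 2.29], [0.18, 2.7], [-1.29, 4.43], [0.17, 2.64], [-3, 3]. Speed limits (rad/s): [2.57, 2.57, 3.14, 3.14, 3.14, 3.14].

## Interface

Orientations are given as a unit quaternion [x, y, z, w].
In Python, from cell import bot, capture, get_calibration, ticket gives the robot as it stands.
- The arm moves only by the tool jog_arm, never from a script. Its argument "series" is a list of rows, each a list of 3 entries, a list of its own where there are three numbers: the turn, a rotation vector about the tool's x, y, z in units of 8 degrees (1.0 is 8 degrees), then the shift along the tool's x, y, z in units of 0.02 m (1.0 is 0.02 m), then the opening, from -1 (shut) to 1 (fully open). In form: [[[rx, ry, rz], [tx, ty, tz], grip], ...]. A call has 1 to 20 rows; each row shifts and turns the commanded pose from where the row before left it, along the tool's axes as they then stand; what a row does not reach is not made up. A row lasts 1/10 s, in which the tool goes at most 50 mm and 8.59 degrees, less where a joint would pass 70% of its speed; a pose out of reach is approached as far as the arm can. A call with a number of a shift or a turn outside -1 to 1 is refused whole. A call with a gripper value outside its range is refused whole. The fingers move at their own pace and stop on an object; "force" is the grip in N (left out, the last holds). Time passes only in rows, so rows that do not move let the fingers close. It gives the time, the measured TCP pose, the force and the opening at its end, in the units of the state.
- bot.get_obs(): the state, without advancing time (a new reading comes with each control period).
- capture(name): name is "scene" or "top" or "wrist"; returns (picture, depth): 480x640x3 uint8, blue, green, red; 480x640 float32, m along the optical axis (not along the pixel's ray), 0 where there is no reading.
- get_calibration(name): a dict with "fovy" (degrees; the focal length in pixels is half the picture's height over the tangent of half this angle, whatever the lens; pixels are square), "cx", "cy" (the principal point, pixels), "k1" (the pictures are not rectified: a ray, as slopes to the right and down, at radius r is drawn at 1 + k1 r^2 times it, then the intrinsics apply), "R" (3x3) and "t" (3): a world point X has camera coordinates R X + t. Camera axes: x right, y down, z forward; pixel columns grow to the right and rows downward; lengths in m; the calibration is good to about 2 mm. A picture is of the moment at which its call begins: read the wrist's pose just before it. get_calibration takes no time and is no camera call; for the wrist camera it gives the pose at the moment of the call.
- ticket.hand_in(): hands the job in, once; it reports no verdict.
The state is a dict: "clock": time; "q": joint angles; "dq": joint speeds; "effort": joint torques, N m; "ee_pos": TCP position; "eef_rot": TCP orientation; "force": force on the tool from outside, world axes, zero at the start; "torque": the same for the moment, N m; "finger_gap": opening from 0.0 (shut) to 1.0 (fully open).
Only numpy, scipy, OpenCV 4.12 (cv2) and the standard library are available. Lean on these libraries where they do the work, as an engineer would, in place of code of your own. Each camera call takes 0.05 s, during which the arm holds its last target. There are 200 camera calls.

## Task

The glued cardboard model stands loose in the ratchet clamp, whose direction catch is set to open. Flip the catch's upright tab over to the model's side so that the ratchet closes, then swing the handle back and forth until the jaw has pushed the model against the end stop and grips it firmly, about 20 newtons, never so hard that the cardboard would crush (40 newtons). Work the jaw with the handle only, do not push the jaw or the model by hand, leave the other things on the table alone, and let go at the end.

Things in the scene. Friction and masses are not known exactly. Their poses are not given: they have to be found in the camera images.
- clamp: Grey steel base plate of the bench ratchet clamp, fixed to the table, 150 (x) x 330 (y) x 14 mm thick. Origin on the table directly under the ratchet's vertical spindle; +y runs from the spindle past the jaw to the end stop, plate from y = -80 to +250 mm. Its 68 mm toothed wheel lies level at the spindle, 46 to 58 mm up.
- handle (a joint): Angle (rad) of the ratchet handle about the vertical spindle: a flat steel lever 60 to 68 mm above the table. At 0 it points along the clamp's -x; positive is counter-clockwise from above and takes its end towards the clamp's -y, away from the model. Hard stops at -0.55 and 0.55. It stays where it is left; swung freely it takes 1 to 2 N at the grip.
- grip (a point): Centre of the handle's upright black grip, a round post 22 mm in diameter from 68 to 120 mm above the table (this point 94 mm up), 170 mm from the spindle axis. Forces given at the grip are for a level push square to the handle; a tight grip that also twists the post carries part of the load as a moment.
- selector (a joint): Angle (rad) of the direction catch on the handle, -0.3 to 0.3, hard stops. Negative (tab away from the model): swinging the handle clockwise opens the jaw. Over +0.2 (tab on the model's side): swinging it counter-clockwise, its end away from the model, drives the jaw at the model; the way back clicks freely. Near 0 neither drives. Stays where left; 3 to 6 N on the tab flips it.
- wheel_top (a point): Centre of the level ratchet wheel (68 mm across, 46 to 58 mm above the table), on the spindle axis under the handle, 52 mm up. 14 teeth, 0.45 rad apart, so up to that much of each driving swing is lost before the pawl bites. One radian of wheel moves the jaw 30 mm.
- tab (a point): Centre of the catch's upright steel tab, 16 mm long (along the handle) x 10 mm wide, 70 to 99 mm above the table, this point 88 mm up. It swings over the spindle on an arm pivoted on the handle, 56 mm out from the spindle: at catch angle 0 it stands over the spindle axis, at -0.3 and 0.3 it stands 17 mm to either side. Pushed sideways there it hardly turns the handle.
- jaw: Sliding steel jaw, 90 mm wide, 15 to 69 mm up. Origin at the middle of its flat face, which looks along the clamp's +y; starts 75 mm from the spindle. Self-locking to 43 N. Driving it takes 8 to 10 N at the grip (6 to 9.5 N paused, it varies); each newton pressed on the model adds 0.18 N to that: 3.5 N more at 20 N, 7 N more at 40 N. Against the stopped model it climbs 20 to 40 N per mm.
- fence: Steel end stop fixed on the clamp plate, 110 mm wide, 56 mm tall. Origin at the middle of the foot of its flat face, which looks along the clamp's -y towards the model.
- model: The cardboard model, loose: a carton 100 (x) x 70 (y) x 56 mm tall with a smaller box and lid on top, 83 mm tall in all, with strips of paper tape, 250 g. Origin at the centre of its underside, which rests on the clamp plate 14 mm above the table. It stands between jaw and end stop, its 70 mm way along the clamp's y, with a gap of 38 to 55 mm in all to be closed.
- tape_roll: Bystander, to be left alone: roll of masking tape lying flat, 90 mm across, 24 high. Origin at the centre of its underside.
- cutter: Bystander, to be left alone: closed craft knife with a red body, 135 x 24 x 14 mm, lying flat. Origin at the centre of its underside.
- pencil: Bystander, to be left alone: orange pencil, 165 x 8 x 8 mm, lying flat. Origin at the centre of its underside.
- ruler: Bystander, to be left alone: steel ruler, 220 x 28 x 4 mm, lying flat. Origin at the centre of its underside.
- controller: Bystander, to be left alone: white hand controller with two short black sticks, 70 x 140 x 40 mm. Origin at the centre of its underside.
- offcut: Bystander, to be left alone: offcut of cardboard, 90 x 60 x 5 mm, lying flat. Origin at the centre of its underside.
- glue: Bystander, to be left alone: white glue bottle, 48 mm across, 120 tall, standing. Origin at the centre of its underside.
There are look-alikes about, which are no part of the job. What is shaped like the model but blue or red is not meant.

How it is judged:
On the way, in this order (a step that is already met when the one before it is completed fails the run):
1. the direction catch is flipped to closing (value of joint selector above 0.2 rad), for 0.2 s.
2. the jaw has been driven at least 20 mm towards the model by the ratchet (y of jaw in the frame of clamp above 0.095 m and value of joint selector above 0.15 rad), for 0.1 s.
At the end, for the whole second after the job is handed in: The jaw presses the model with 8 to 40 N and the model presses the end stop with over 6 N; the model stands upright (within 0.08 rad), square to the clamp (within 0.05 rad) on the plate (underside below 22 mm) and at rest; the catch is still on the closing side (over 0.15 rad) (contact force between jaw and model between 8 and 40 N and contact force between fence and model above 6 N and value of joint selector above 0.15 rad and angle between model's own z axis and vertical below 0.08 rad and angle between the y axis of model and the y axis of clamp, either way round below 0.05 rad and height (world z) of model below 0.022 m and linear speed of model below 0.01 m/s); the robot touches nothing.
It fails at once if the jaw squeezes the model with over 40 N (contact force between jaw and model above 40 N).
It fails at once if the robot pushes the jaw or the model directly (over 4 N) (contact force between any of the fingers, the arm and jaw above 4 N or contact force between any of the fingers, the arm and model above 4 N).
It fails at once if a bystander is moved over 30 mm (distance of any of tape_roll, cutter, pencil, ruler, controller, offcut, glue from where it was at the start of the episode above 0.03 m).
It also fails if it takes over 72 s, if anything falls off the work surface, if the arm or the gripper's body presses on something with over 40 N, if the wrist force passes 120 N, or if a joint passes its speed limit or range.

## Working session

There is one attempt and no reset: what is moved stays moved. The work goes in short steps, Python scripts to look and compute and a tool call to move; the robot and the scene stay as the last step left them, time stands still between calls to the robot, and variables do not carry over. Pictures are saved under pics/ and viewed, about 8 in all and at most 12, crops included, and the job is handed in when it is done.

Besides the shell and the picture viewer there is one more tool, called as name([rows], argument=value, ...), one row to a line, values as JSON. jog_arm: Moves the arm, as the interface text tells. Its arguments: {"type":"object","properties":{"series":{"type":"array"},"force":{"type":"number"}},"required":["series"]}

```bash
ls; mkdir -p pics; cat > h.py <<'E'
import numpy as np, cv2
from cell import bot, capture, get_calibration, ticket
def K(c): 
    f=240/np.tan(np.radians(c["fovy"])/2); return f
def ray(c,u,v):
    f=K(c); d=np.array([(u-c["cx"])/f,(v-c["cy"])/f]); s=d.copy()
    for _ in range(20): s=d/(1+c["k1"]*(s@s))
    return np.array([s[0],s[1],1.0])
def onplane(c,u,v,z):
    R=np.array(c["R"]);t=np.array(c["t"]); o=-R.T@t; d=R.T@ray(c,u,v)
    return o+d*(z-o[2])/d[2]
def proj(c,X):
    p=np.array(c["R"])@X+np.array(c["t"]); s=p[:2]/p[2]; s=s*(1+c["k1"]*(s@s)); return s*K(c)+[c["cx"],c["cy"]]
E
python3 - <<'E'
from h import *
for n in("scene","top"):
    p,d=capture(n); cv2.imwrite(f"pics/{n}0.png",p); np.save(f"pics/{n}0.npy",d); c=get_calibration(n); print(n,c)
print(bot.get_obs(),bot.hold_point_z)
E
```

```text
pics
scene {'fovy': 50.1992633794214, 'cx': 320.2771423854453, 'cy': 236.98972611751975, 'k1': -0.1522367666259615, 'R': array([[ 0.82261711,  0.56824851, -0.0198678 ],
       [ 0.40779334, -0.61396572, -0.67583333],
       [-0.39623943,  0.5478501 , -0.73678666]]), 't': array([-0.50506127, -0.13493478,  1.70025828])}
top {'fovy': 50.719224611191336, 'cx': 317.2357447296819, 'cy': 235.56355876971605, 'k1': 0.04906019469522795, 'R': array([[-0.02326455, -0.99954336, -0.01928313],
       [-0.98846943,  0.025885  , -0.14919165],
       [ 0.14962266,  0.01558991, -0.98862026]]), 't': array([0.05933406, 0.61876449, 1.2223908 ])}
{'clock': 0.1, 'q': array([-1.42811650e+00,  1.59004881e-01,  1.59811927e+00, -1.97680656e-05,
        1.38621603e+00, -2.10088000e-01]), 'dq': array([ 0.00054516, -0.0005504 , -0.00224153, -0.00053744, -0.00142157,
       -0.00023013]), 'effort': array([-2.31220092e-04, -3.96991718e+01, -3.32337284e+01, -2.29830557e-04,
        4.16223222e-03, -2.33377264e-06]), 'ee_pos': array([ 0.19856107, -0.53903916,  0.23039828]), 'eef_rot': array([ 9.84483950e-01,  1.75472474e-01,  1.97347551e-05, -8.73593437e-04]), 'force': array([ 0.41616884,  0.53195134, -0.16212137]), 'torque': array([ 0.01858312, -0.02060889,  0.0339732 ]), 'finger_gap': 0.9931299421754921} -0.0187
```

View pics/top0.png

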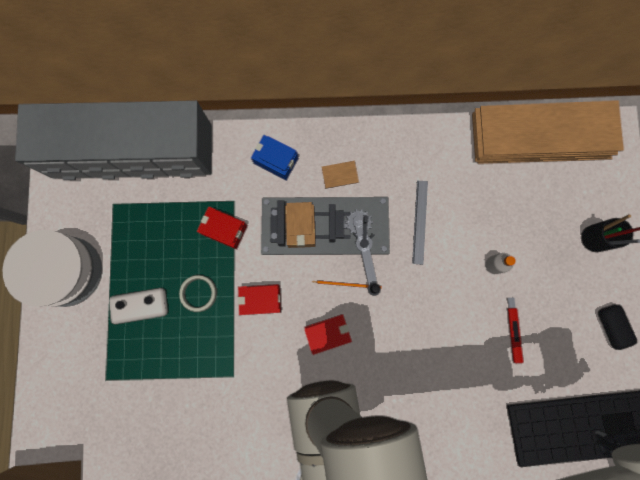

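View pics/scene0.png

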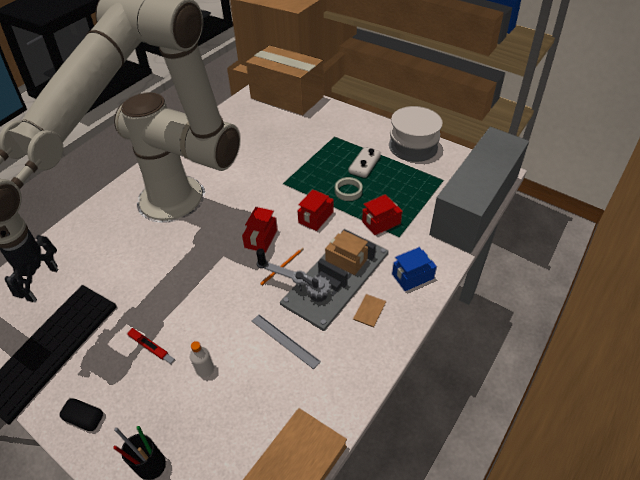

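Top view: the clamp plate spans about (262-389, 197-254), with the end stop on the left, the tan model at (300,224), the jaw near (335,222), the spindle near (360,222) and the grip at (374,288). The look-alikes are red at (221,227), (259,299), (328,334) and blue at (275,157). The tan carton on the plate between jaw and fence is the one described. I'll confirm it in an enlarged crop.

```bash
python3 - <<'E'
from h import *
a=cv2.imread("pics/top0.png")[185:305,250:400]; b=cv2.imread("pics/scene0.png")[220:335,250:400]
a=cv2.resize(a,None,fx=4,fy=4,interpolation=cv2.INTER_CUBIC);b=cv2.resize(b,None,fx=2.6,fy=2.6,interpolation=cv2.INTER_CUBIC)
cv2.imwrite("pics/cropt.png",a); cv2.imwrite("pics/crops.png",b)
p=cv2.imread("pics/top0.png");d=np.load("pics/top0.npy");c=get_calibration("top")
R=np.array(c["R"]);t=np.array(c["t"])
# height map in region
pts=[]
for v in range(190,310):
    for u in range(250,400):
        if d[v,u]>0:
            X=R.T@(ray(c,u,v)*d[v,u]-t); pts.append([u,v,*X])
P=np.array(pts); np.save("pics/P.npy",P)
pl=P[(abs(P[:,4]-.014)<.004)&(P[:,1]<262)]
print("plate", cv2.minAreaRect((pl[:,2:4]).astype(np.float32)), np.percentile(pl[:,2:4],[1,99],axis=0), np.median(pl[:,4]))
hi=P[(P[:,4]>.1)&(P[:,1]>265)]; print("grip",len(hi),hi[:,:2].mean(0),hi[:,2:].mean(0),hi[:,2:4].min(0),hi[:,2:4].max(0))
hi=P[(P[:,4]>.08)&(P[:,0]>345)&(P[:,1]<260)]; print("tab",len(hi),hi.mean(0),hi[:,4].max(),hi[:,2:4].min(0),hi[:,2:4].max(0))
for n,u,v,z in [("tl",262,197,.014),("tr",389,197,.014),("br",389,254,.014),("bl",262,254,.014),("grip",374,288,.12)]: print(n,onplane(c,u,v,z))
m=P[(P[:,4]>.06)&(P[:,0]<320)&(P[:,0]>283)&(P[:,1]<255)]; print("model",cv2.minAreaRect(m[:,2:4].astype(np.float32)))
E
```

```text
plate ((0.651710033416748, 0.024195611476898193), (0.32917025685310364, 0.15022368729114532), 88.4112319946289) [[ 0.57810563 -0.13816832]
 [ 0.72709582  0.18668757]] 0.013654518841239133
grip 73 [375.56164384 287.8630137 ] [ 0.48300448 -0.0895315   0.11852509] [ 0.47340714 -0.09958456] [ 0.49235346 -0.07942139]
tab 30 [ 3.65366667e+02  2.20000000e+02  6.47400541e-01 -7.37564475e-02
  9.68693538e-02] 0.10338369171834567 [ 0.58884488 -0.07791512] [ 0.65715251 -0.06211742]
tl [0.73041336 0.18610294 0.014     ]
tr [ 0.72123202 -0.14380412  0.014     ]
br [ 0.57273091 -0.13725565  0.014     ]
bl [0.58097617 0.18717587 0.014     ]
grip [ 0.48270451 -0.08577957  0.12      ]
model ((0.6503651738166809, 0.08829988539218903), (0.07506738603115082, 0.11020611226558685), 89.24801635742188)
```

View pics/cropt.png

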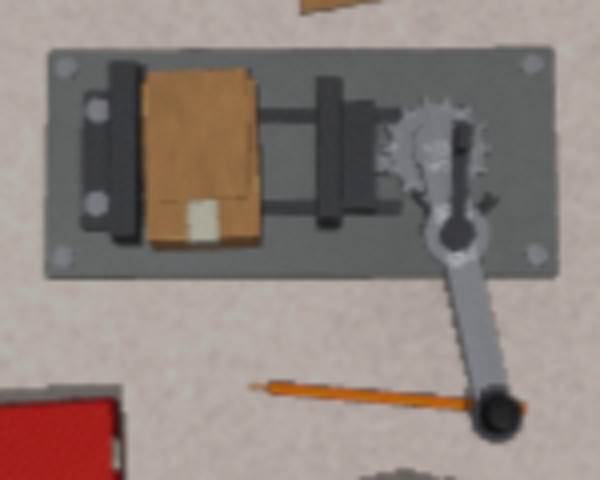

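Crop: this is the tan carton with the tape strip, standing between fence (left) and jaw, so it's the right model. The catch tab is at crop (462,138), right of the spindle (away from the model), which means it is set to open. The pencil passes under the grip, low on the table.

Clamp origin is about (0.649, -0.061), yaw about -0.028. The handle is at about +0.2 rad and the tab at about (0.650, -0.077). First I'll turn the tool so its x axis points along world +y, then move beside the tab.

jog_arm([
  [[0,0,-0.97],[0,0,0],-1],
  [[0,0,-0.97],[0,0,0],-1],
  [[0,0,-0.97],[0,0,0],-1],
  [[0,0,-0.97],[0,0,0],-1],
  [[0,0,-0.97],[0,0,0],-1],
  [[0,0,-0.97],[0,0,0],-1],
  [[0,0,-0.97],[0,0,0],-1],
  [[0,0,-0.97],[0,0,0],-1],
  [[0,0,-0.97],[0,0,0],-1],
  [[0,0,0],[0.88,0.93,0],-1],
  [[0,0,0],[0.88,0.93,0],-1],
  [[0,0,0],[0.88,0.93,0],-1],
  [[0,0,0],[0.88,0.93,0],-1],
  [[0,0,0],[0.88,0.93,0],-1],
  [[0,0,0],[0.88,0.93,0],-1],
  [[0,0,0],[0.88,0.93,0],-1],
  [[0,0,0],[0.88,0.93,0],-1],
  [[0,0,0],[0.88,0.93,0],-1],
  [[0,0,0],[0.88,0.93,0],-1],
  [[0,0,0],[0.88,0.93,0],-1],
])

```text
clock: 2.1
ee_pos: [0.4035, -0.3447, 0.2308]
eef_rot: [0.707, 0.707, 0.0, -0.0]
force: [0.5, -0.3, 0.4]
finger_gap: -0.001
```

jog_arm([
  [[0,0,0],[0.88,0.93,0],-1],
  [[0,0,0],[0.88,0.93,0],-1],
  [[0,0,0],[0.88,0.93,0],-1],
  [[0,0,0],[0.88,0.93,0],-1],
  [[0,0,0],[0.88,0.93,0],-1],
  [[0,0,0],[0.88,0.93,0],-1],
  [[0,0,0],[0.88,0.93,0],-1],
  [[0,0,0],[0.88,0.93,0],-1],
  [[0,0,0],[0.88,0.93,0],-1],
  [[0,0,0],[0.88,0.93,0],-1],
  [[0,0,0],[0.88,0.93,0],-1],
  [[0,0,0],[0.88,0.93,0],-1],
  [[0,0,0],[0.88,0.93,0],-1],
  [[0,0,0],[0,0,0],-1],
  [[0,0,0],[0,0,0],-1],
  [[0,0,0],[0,0,0],-1],
])

```text
clock: 3.7
ee_pos: [0.644, -0.1174, 0.2309]
eef_rot: [0.707, 0.707, -0.0, -0.0]
force: [-0.6, -0.6, 0.9]
finger_gap: -0.004
```

```bash
python3 - <<'E'
from h import *
c=get_calibration("wrist"); p,d=capture("wrist")
for X in ([.6493,-.0608,.058],[.6497,-.0775,.099],[.594,-.0703,.068],[.6493,-.0608,.099]):
    q=proj(c,np.array(X)); print(q); cv2.circle(p,tuple(int(i) for i in q),3,(0,0,255),1)
cv2.imwrite("pics/w1.png",p)
R=np.array(c["R"]);t=np.array(c["t"]); print(-R.T@t)
E
```

```text
[323.30404977 156.48452917]
[324.50566472 179.21546387]
[261.01410429 167.83018364]
[324.11501037 157.89604706]
[ 0.64432298 -0.05241005  0.37411548]
```

View pics/w1.png

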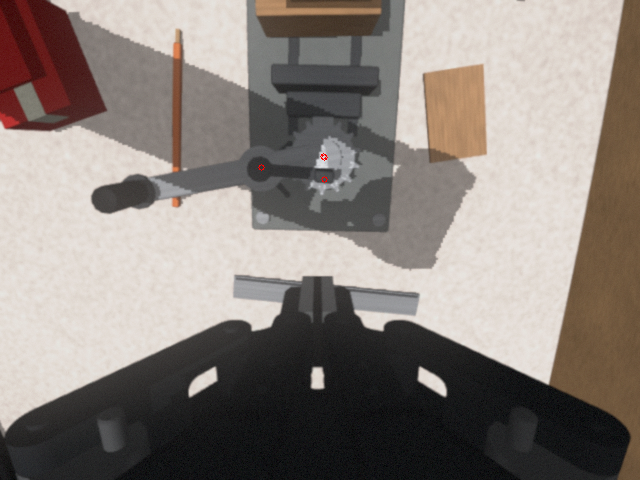

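The wrist view shows the tab at (324,175), about 2 mm from my prediction, and the spindle point matches. Descending beside the tab.

jog_arm([
  [[0,0,0],[0,0.2,1],-1],
  [[0,0,0],[0,0,1],-1],
  [[0,0,0],[0,0,1],-1],
  [[0,0,0],[0,0,1],-1],
  [[0,0,0],[0,0,1],-1],
  [[0,0,0],[0,0,1],-1],
  [[0,0,0],[0,0,1],-1],
  [[0,0,0],[0,0,0.5],-1],
  [[0,0,0],[0,0,0],-1],
  [[0,0,0],[0,0,0],-1],
  [[0,0,0],[0,0,0],-1],
])

```text
clock: 4.85
ee_pos: [0.6496, -0.1173, 0.083]
eef_rot: [0.707, 0.707, 0.001, 0.001]
force: [-0.8, 0.0, -0.4]
finger_gap: 0.005
```

jog_arm([
  [[0,0,0],[0.3,0,0],-1],
  [[0,0,0],[0.3,0,0],-1],
  [[0,0,0],[0.3,0,0],-1],
  [[0,0,0],[0.3,0,0],-1],
  [[0,0,0],[0.2,0,0],-1],
  [[0,0,0],[0.2,0,0],-1],
  [[0,0,0],[0.2,0,0],-1],
  [[0,0,0],[0.2,0,0],-1],
  [[0,0,0],[0.2,0,0],-1],
  [[0,0,0],[0.2,0,0],-1],
  [[0,0,0],[0,0,0],-1],
])

```text
clock: 5.95
ee_pos: [0.6481, -0.068, 0.0812]
eef_rot: [0.707, 0.708, -0.0, -0.001]
force: [0.0, -1.7, 0.0]
finger_gap: -0.002
```

jog_arm([
  [[0,0,0],[0.15,0,0],-1],
  [[0,0,0],[0.15,0,0],-1],
  [[0,0,0],[0,0,0],-1],
])

```text
clock: 6.25
ee_pos: [0.6484, -0.0624, 0.0812]
eef_rot: [0.707, 0.707, -0.0, -0.0]
force: [-0.1, -4.2, 0.8]
finger_gap: 0.0
```

jog_arm([
  [[0,0,0],[0.1,0,0],-1],
  [[0,0,0],[0,0,0],-1],
])

```text
clock: 6.45
ee_pos: [0.6484, -0.0618, 0.0812]
eef_rot: [0.707, 0.707, -0.001, 0.001]
force: [-1.6, -7.8, 0.4]
finger_gap: 0.002
```

The catch is at its hard stop at the predicted place. Backing off, lifting and checking.

jog_arm([
  [[0,0,0],[-0.6,0,0],-1],
  [[0,0,0],[-0.8,0,0],-1],
  [[0,0,0],[-0.6,0,-1],-1],
  [[0,0,0],[0,0,-1],-1],
  [[0,0,0],[0,0,-1],-1],
  [[0,0,0],[0,0,-1],-1],
  [[0,0,0],[0,0,-1],-1],
  [[0,0,0],[0,0,-0.5],-1],
  [[0,0,0],[0,0,0],-1],
  [[0,0,0],[0,0,0],-1],
])

```text
clock: 7.45
ee_pos: [0.6483, -0.1009, 0.1904]
eef_rot: [0.707, 0.707, -0.0, -0.001]
force: [0.4, 0.6, -0.3]
finger_gap: 0.001
```

```bash
python3 - <<'E'
from h import *
c=get_calibration("wrist"); p,d=capture("wrist")
cv2.imwrite("pics/w2.png",p[:320])
o=bot.get_obs(); print(o["ee_pos"],o["eef_rot"],o["q"])
R=np.array(c["R"]);t=np.array(c["t"])
P=[]
for v in range(0,300):
    for u in range(0,640):
        if d[v,u]>0: P.append([u,v,*(R.T@(ray(c,u,v)*d[v,u]-t))])
P=np.array(P)
m=(P[:,4]>.09)&(P[:,4]<.13)
g=P[m&(P[:,2]<.52)&(P[:,2]>.45)&(P[:,4]>.112)&(P[:,3]<-.05)]; print("grip",len(g),g.mean(0),np.ptp(g[:,2:4],axis=0))
g=P[m&(abs(P[:,2]-.648)<.03)&(abs(P[:,3]+.06)<.035)]; print("tab",len(g),g.mean(0))
E
```

```text
[ 0.64791297 -0.10068471  0.18970867] [ 7.06838101e-01  7.07374288e-01 -4.33596704e-04 -1.15226391e-03] [-3.38162439e-01  3.96218244e-01  1.39232167e+00  2.18871311e-04
  1.35550573e+00 -3.38967743e-01]
grip 1001 [ 6.89640360e+01  2.32380619e+02  4.83960071e-01 -8.97529988e-02
  1.19255909e-01] [0.02179409 0.02175322]
tab 346 [ 3.10141618e+02  1.61106936e+02  6.43370563e-01 -4.51021950e-02
  9.92283605e-02]
```

View pics/w2.png

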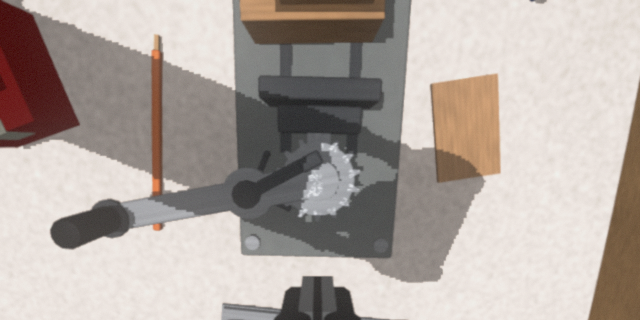

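The tab is at (0.643, -0.045), +0.3 as computed, so the catch is on closing (wrist view tab near (310,160), model side). Grip is at (0.484, -0.090). Turning to the handle direction and moving over the grip.

jog_arm([
  [[0,0,1],[0,0,0],0],
  [[0,0,1],[0,0,0],0],
  [[0,0,1],[0,0,0],0],
  [[0,0,1],[0,0,0],0],
  [[0,0,1],[0,0,0],0],
  [[0,0,1],[0,0,0],0],
  [[0,0,1],[0,0,0],0],
  [[0,0,1],[0,0,0],0],
  [[0,0,1],[0,0,0],0],
  [[0,0,1],[0,0,0],0],
  [[0,0,0],[-0.9,-0.22,0],0],
  [[0,0,0],[-0.9,-0.22,0],0],
  [[0,0,0],[-0.9,-0.22,0],0],
  [[0,0,0],[-0.9,-0.22,0],0],
  [[0,0,0],[-0.9,-0.22,0],0],
  [[0,0,0],[-0.9,-0.22,0],0],
  [[0,0,0],[-0.9,-0.22,0],0],
  [[0,0,0],[-0.9,-0.22,0],0],
  [[0,0,0],[-0.8,-0.2,0],0],
  [[0,0,0],[0,0,0],0],
])

```text
clock: 9.5
ee_pos: [0.4823, -0.0895, 0.1898]
eef_rot: [0.996, 0.087, -0.001, -0.001]
force: [0.6, -0.6, 0.3]
finger_gap: 0.499
```

```bash
cat > st.py <<'E'
from h import *
from scipy.spatial.transform import Rotation as Ro
S=np.array([.6493,-.0608])
o=bot.get_obs(); R=Ro.from_quat(o["eef_rot"]).as_matrix(); e=o["ee_pos"]
r=e[:2]-S; th=np.arctan2(-r[1],-r[0]); tg=np.array([np.sin(th),-np.cos(th)])
mom=-r[0]*0; F=o["force"]
print("t",round(o["clock"],2),"e",e.round(4),"phi",np.arctan2(R[1,0],R[0,0]).round(3),"thw",th.round(3),"rad",np.linalg.norm(r).round(4),
 "Ft",round(float(-F[:2]@tg),2),"Fr",round(float(F[:2]@r/np.linalg.norm(r)),2),"Fz",F[2].round(2),"T",o["torque"].round(3),"gap",round(o["finger_gap"]*85,1),"tilt",R[:2,2].round(4))
E
python3 st.py
```

```text
t 9.5 e [ 0.4823 -0.0895  0.1898] phi 0.175 thw 0.17 rad 0.1694 Ft -0.66 Fr -0.51 Fz 0.33 T [ 0.002  0.036 -0.032] gap 42.4 tilt [-0.0029  0.0014]
```

jog_arm([
  [[0,0,0],[0,0,0.8],0],
  [[0,0,0],[0,0,0.8],0],
  [[0,0,0],[0,0,0.8],0],
  [[0,0,0],[0,0,0.8],0],
  [[0,0,0],[0,0,0.8],0],
  [[0,0,0],[0,0,0.8],0],
  [[0,0,0],[0,0,0.8],0],
  [[0,0,0],[0,0,0],-0.38],
  [[0,0,0],[0,0,0],-0.38],
  [[0,0,0],[0,0,0],-0.38],
  [[0,0,0],[0,0,0],-0.38],
], force=80)

```text
clock: 10.6
ee_pos: [0.4851, -0.0904, 0.0802]
eef_rot: [0.996, 0.088, 0.001, 0.0]
force: [-0.3, 0.1, -0.1]
finger_gap: 0.313
```

```bash
python3 st.py
```

```text
t 10.6 e [ 0.4851 -0.0904  0.0802] phi 0.175 thw 0.178 rad 0.1669 Ft 0.14 Fr 0.25 Fz -0.14 T [ 0.008 -0.032  0.007] gap 26.6 tilt [ 0.0017 -0.0007]
```

Loosely around the post now. Swing back (clicks), then the first drive stroke. It moves the jaw at most 30 mm, less than the 38 mm minimum gap.

jog_arm([
  [[0,0,0.716],[0.042,-0.84,0],-0.38],
  [[0,0,0.716],[0.042,-0.84,0],-0.38],
  [[0,0,0.716],[0.042,-0.84,0],-0.38],
  [[0,0,0.716],[0.042,-0.84,0],-0.38],
  [[0,0,0.716],[0.042,-0.84,0],-0.38],
  [[0,0,0.716],[0.042,-0.84,0],-0.38],
  [[0,0,0.716],[0.042,-0.84,0],-0.38],
  [[0,0,0],[0,0,0],-0.38],
])

```text
clock: 11.4
ee_pos: [0.5054, 0.0246, 0.0802]
eef_rot: [0.966, -0.258, 0.001, -0.0]
force: [-0.4, 0.5, 0.8]
finger_gap: 0.311
```

```bash
python3 st.py
```

```text
t 11.4 e [0.5054 0.0246 0.0802] phi -0.523 thw -0.536 rad 0.1674 Ft 0.2 Fr 0.6 Fz 0.82 T [-0.019  0.038 -0.013] gap 26.4 tilt [ 0.002 -0.   ]
```

jog_arm([
  [[0,0,-0.716],[0.042,0.84,0],-0.38],
  [[0,0,-0.716],[0.042,0.84,0],-0.38],
  [[0,0,-0.716],[0.042,0.84,0],-0.38],
  [[0,0,-0.716],[0.042,0.84,0],-0.38],
  [[0,0,-0.716],[0.042,0.84,0],-0.38],
  [[0,0,-0.716],[0.042,0.84,0],-0.38],
  [[0,0,-0.716],[0.042,0.84,0],-0.38],
  [[0,0,-0.716],[0.042,0.84,0],-0.38],
])

```text
clock: 12.2
ee_pos: [0.4878, -0.1057, 0.08]
eef_rot: [0.99, 0.14, 0.0, -0.002]
force: [1.9, 10.0, 4.9]
finger_gap: 0.311
```

```bash
python3 st.py
```

```text
t 12.2 e [ 0.4878 -0.1057  0.08  ] phi 0.281 thw 0.271 rad 0.1676 Ft 9.13 Fr -4.51 Fz 4.91 T [ 1.45  -0.255 -0.097] gap 26.4 tilt [0.0003 0.0038]
```

jog_arm([
  [[0,0,-0.716],[0.042,0.84,0],-0.38],
  [[0,0,-0.716],[0.042,0.84,0],-0.38],
])

```text
clock: 12.4
ee_pos: [0.4997, -0.1369, 0.0798]
eef_rot: [0.971, 0.238, -0.0, -0.002]
force: [-1.2, 10.0, 4.5]
finger_gap: 0.307
```

```bash
python3 st.py
```

```text
t 12.4 e [ 0.4997 -0.1369  0.0798] phi 0.481 thw 0.471 rad 0.1678 Ft 9.41 Fr -3.47 Fz 4.53 T [ 1.42   0.147 -0.067] gap 26.1 tilt [-0.0011  0.0041]
```

```bash
cat > jaw.py <<'E'
from h import *
c=get_calibration("top"); R=np.array(c["R"]);t=np.array(c["t"]); psi=-.028
def prof(d,n):
    P=[]
    for v in range(192,262):
        for u in range(255,400):
            if d[v,u]>0: P.append(R.T@(ray(c,u,v)*d[v,u]-t))
    P=np.array(P); q=P[:,:2]-[.6493,-.0608]
    x=q[:,0]*np.cos(psi)+q[:,1]*np.sin(psi); y=-q[:,0]*np.sin(psi)+q[:,1]*np.cos(psi)
    for xa in(-.035,.035):
        s=(abs(x-xa)<.009)&(y>.03)
        print(n,xa,end=": ")
        for b in np.arange(.05,.26,.004):
            k=s&(abs(y-b)<.002)
            print(f"{b*1e3:.0f}:{np.median(P[k,2])*1e3:.0f}" if k.any() else f"{b*1e3:.0f}:-",end=" ")
        print()
E
python3 - <<'E'
from jaw import *
prof(np.load("pics/top0.npy"),"0")
p,d=capture("top"); cv2.imwrite("pics/top1.png",p); prof(d,"1")
E
```

```text
0 -0.035: 50:16 54:17 58:38 62:68 66:68 70:67 74:66 78:15 82:12 86:14 90:14 94:13 98:13 102:14 106:14 110:67 114:70 118:69 122:91 126:94 130:74 134:94 138:95 142:73 146:95 150:94 154:71 158:96 162:94 166:73 170:93 174:73 178:69 182:- 186:63 190:71 194:69 198:69 202:69 206:- 210:34 214:37 218:33 222:24 226:16 230:13 234:14 238:12 242:13 246:13 250:0 254:-1 258:-0 
0 0.035: 50:35 54:37 58:65 62:69 66:69 70:69 74:68 78:12 82:16 86:15 90:14 94:14 98:14 102:13 106:13 110:14 114:67 118:82 122:97 126:97 130:97 134:97 138:97 142:97 146:97 150:97 154:96 158:99 162:98 166:95 170:96 174:95 178:98 182:69 186:63 190:68 194:70 198:71 202:69 206:68 210:34 214:35 218:33 222:26 226:14 230:12 234:14 238:14 242:16 246:13 250:9 254:-1 258:-2 
1 -0.035: 50:12 54:15 58:14 62:14 66:18 70:18 74:17 78:19 82:25 86:49 90:67 94:68 98:67 102:14 106:14 110:66 114:73 118:70 122:93 126:93 130:69 134:95 138:93 142:72 146:96 150:96 154:71 158:94 162:94 166:74 170:95 174:83 178:70 182:- 186:38 190:69 194:69 198:71 202:69 206:- 210:34 214:29 218:34 222:27 226:13 230:13 234:14 238:14 242:13 246:14 250:1 254:3 258:-0 
1 0.035: 50:12 54:16 58:15 62:16 66:34 70:34 74:35 78:35 82:36 86:67 90:68 94:67 98:70 102:15 106:15 110:14 114:67 118:85 122:98 126:97 130:96 134:97 138:97 142:97 146:94 150:97 154:95 158:97 162:96 166:96 170:97 174:95 178:97 182:70 186:55 190:69 194:69 198:69 202:70 206:67 210:34 214:33 218:35 222:27 226:14 230:14 234:15 238:14 242:13 246:15 250:11 254:0 258:-0
```

First stroke drove the jaw from 75 to about 99.5 mm. The fence face is at about 186 mm, so contact is expected near jaw 116 mm. Back swing, then drive slower.

jog_arm([
  [[0,0,0.716],[0.042,-0.84,0],-0.38],
  [[0,0,0.716],[0.042,-0.84,0],-0.38],
  [[0,0,0.716],[0.042,-0.84,0],-0.38],
  [[0,0,0.716],[0.042,-0.84,0],-0.38],
  [[0,0,0.716],[0.042,-0.84,0],-0.38],
  [[0,0,0.716],[0.042,-0.84,0],-0.38],
  [[0,0,0.716],[0.042,-0.84,0],-0.38],
  [[0,0,0.716],[0.042,-0.84,0],-0.38],
  [[0,0,0.716],[0.042,-0.84,0],-0.38],
  [[0,0,0.716],[0.042,-0.84,0],-0.38],
  [[0,0,0],[0,0,0],-0.38],
])

```text
clock: 13.55
ee_pos: [0.5047, 0.0242, 0.0797]
eef_rot: [0.966, -0.258, 0.001, 0.0]
force: [-0.3, -0.6, 0.3]
finger_gap: 0.314
```

```bash
python3 st.py
```

```text
t 13.55 e [0.5047 0.0242 0.0797] phi -0.522 thw -0.531 rad 0.1677 Ft -0.67 Fr -0.03 Fz 0.35 T [-0.005  0.003 -0.025] gap 26.7 tilt [ 0.001  -0.0003]
```

jog_arm([
  [[0,0,-0.716],[0.042,0.84,0],-0.38],
  [[0,0,-0.716],[0.042,0.84,0],-0.38],
  [[0,0,-0.358],[0.01,0.42,0],-0.38],
])

```text
clock: 13.85
ee_pos: [0.4879, -0.0152, 0.0797]
eef_rot: [0.991, -0.134, 0.001, -0.001]
force: [4.7, 8.2, 0.3]
finger_gap: 0.311
```

```bash
python3 st.py
```

```text
t 13.85 e [ 0.4879 -0.0152  0.0797] phi -0.269 thw -0.275 rad 0.1677 Ft 9.18 Fr -2.27 Fz 0.33 T [ 1.264 -0.596 -0.051] gap 26.4 tilt [0.0019 0.0025]
```

jog_arm([
  [[0,0,-0.358],[0.01,0.42,0],-0.38],
  [[0,0,-0.358],[0.01,0.42,0],-0.38],
])

```text
clock: 14.05
ee_pos: [0.4842, -0.031, 0.0797]
eef_rot: [0.996, -0.085, 0.001, -0.002]
force: [2.5, 7.9, 0.4]
finger_gap: 0.312
```

```bash
python3 st.py; python3 - <<'E'
from jaw import *
p,d=capture("top"); cv2.imwrite("pics/top2.png",p); prof(d,"2")
E
```

```text
t 14.05 e [ 0.4842 -0.031   0.0797] phi -0.17 thw -0.179 rad 0.1678 Ft 8.18 Fr -1.05 Fz 0.39 T [ 1.238 -0.458 -0.074] gap 26.5 tilt [0.0017 0.003 ]
2 -0.035: 50:13 54:13 58:13 62:13 66:14 70:15 74:20 78:20 82:15 86:20 90:17 94:34 98:68 102:64 106:68 110:66 114:74 118:71 122:93 126:96 130:73 134:96 138:94 142:70 146:96 150:94 154:72 158:93 162:73 166:83 170:94 174:82 178:70 182:- 186:38 190:70 194:69 198:69 202:71 206:- 210:35 214:32 218:32 222:28 226:13 230:14 234:12 238:13 242:15 246:14 250:0 254:0 258:-1 
2 0.035: 50:13 54:14 58:14 62:15 66:13 70:12 74:32 78:35 82:33 86:35 90:34 94:66 98:70 102:69 106:68 110:13 114:65 118:82 122:97 126:99 130:96 134:96 138:97 142:97 146:97 150:96 154:97 158:97 162:97 166:95 170:97 174:98 178:98 182:72 186:64 190:70 194:70 198:70 202:69 206:69 210:35 214:33 218:36 222:25 226:15 230:13 234:13 238:12 242:13 246:13 250:14 254:1 258:0
```

jog_arm([
  [[0,0,-0.179],[0.003,0.21,0],-0.38],
  [[0,0,-0.179],[0.003,0.21,0],-0.38],
  [[0,0,-0.179],[0.003,0.21,0],-0.38],
  [[0,0,-0.179],[0.003,0.21,0],-0.38],
  [[0,0,-0.179],[0.003,0.21,0],-0.38],
])

```text
clock: 14.6
ee_pos: [0.4817, -0.0515, 0.0796]
eef_rot: [1.0, -0.023, 0.0, -0.002]
force: [2.1, 9.1, 1.6]
finger_gap: 0.308
```

```bash
python3 st.py
```

```text
t 14.6 e [ 0.4817 -0.0515  0.0796] phi -0.046 thw -0.055 rad 0.1678 Ft 9.22 Fr -1.59 Fz 1.63 T [ 1.306 -0.212 -0.069] gap 26.1 tilt [0.001  0.0032]
```

jog_arm([
  [[0,0,-0.1],[0.001,0.12,0],-0.38],
  [[0,0,-0.1],[0.001,0.12,0],-0.38],
  [[0,0,-0.1],[0.001,0.12,0],-0.38],
])

```text
clock: 14.9
ee_pos: [0.4815, -0.0587, 0.0797]
eef_rot: [1.0, -0.002, 0.0, -0.002]
force: [1.2, 9.1, 3.0]
finger_gap: 0.312
```

```bash
python3 st.py; python3 - <<'E'
from jaw import *
p,d=capture("top"); cv2.imwrite("pics/top3.png",p); prof(d,"3")
E
```

```text
t 14.9 e [ 0.4815 -0.0587  0.0797] phi -0.005 thw -0.013 rad 0.1678 Ft 9.14 Fr -1.05 Fz 3.03 T [ 1.326 -0.167 -0.035] gap 26.5 tilt [0.0009 0.0032]
3 -0.035: 50:14 54:14 58:14 62:14 66:14 70:15 74:14 78:16 82:16 86:17 90:27 94:22 98:37 102:65 106:67 110:68 114:70 118:70 122:83 126:97 130:69 134:96 138:82 142:70 146:95 150:85 154:71 158:96 162:70 166:95 170:97 174:72 178:72 182:70 186:69 190:69 194:69 198:69 202:69 206:- 210:34 214:34 218:34 222:25 226:15 230:13 234:17 238:13 242:15 246:13 250:-1 254:1 258:-1 
3 0.035: 50:14 54:15 58:14 62:12 66:14 70:15 74:14 78:34 82:36 86:36 90:33 94:34 98:66 102:70 106:68 110:69 114:70 118:70 122:98 126:98 130:96 134:98 138:97 142:96 146:97 150:97 154:97 158:96 162:96 166:97 170:98 174:95 178:98 182:69 186:67 190:70 194:71 198:69 202:69 206:68 210:33 214:35 218:35 222:25 226:12 230:13 234:14 238:15 242:14 246:14 250:12 254:0 258:-1
```

jog_arm([
  [[0,0,-0.1],[0.001,0.1,0],-0.38],
  [[0,0,-0.09],[0.001,0.1,0],-0.38],
  [[0,0,-0.09],[0.001,0.1,0],-0.38],
])

```text
clock: 15.25
ee_pos: [0.4815, -0.0645, 0.0796]
eef_rot: [1.0, 0.017, 0.0, -0.002]
force: [1.5, 8.5, 3.3]
finger_gap: 0.313
```

jog_arm([
  [[0,0,-0.09],[0.001,0.1,0],-0.38],
])

```text
clock: 15.35
ee_pos: [0.4816, -0.0665, 0.0797]
eef_rot: [1.0, 0.023, 0.0, -0.002]
force: [0.3, 9.2, 3.1]
finger_gap: 0.308
```

```bash
python3 st.py
```

```text
t 15.35 e [ 0.4816 -0.0665  0.0797] phi 0.047 thw 0.034 rad 0.1678 Ft 9.2 Fr -0.64 Fz 3.14 T [ 1.332 -0.138 -0.032] gap 26.2 tilt [0.0007 0.0033]
```

jog_arm([
  [[0,0,-0.09],[0.001,0.1,0],-0.38],
])

```text
clock: 15.45
ee_pos: [0.4817, -0.0686, 0.0796]
eef_rot: [1.0, 0.03, 0.0, -0.002]
force: [1.8, 9.7, 3.4]
finger_gap: 0.31
```

```bash
python3 st.py
```

```text
t 15.45 e [ 0.4817 -0.0686  0.0796] phi 0.059 thw 0.046 rad 0.1678 Ft 9.57 Fr -2.29 Fz 3.38 T [ 1.328 -0.154 -0.08 ] gap 26.3 tilt [0.0006 0.0033]
```

jog_arm([
  [[0,0,-0.09],[0.001,0.1,0],-0.38],
])

```text
clock: 15.55
ee_pos: [0.4818, -0.0705, 0.0797]
eef_rot: [0.999, 0.036, 0.0, -0.002]
force: [1.2, 8.8, 4.2]
finger_gap: 0.313
```

```bash
python3 st.py
```

```text
t 15.55 e [ 0.4818 -0.0705  0.0797] phi 0.072 thw 0.058 rad 0.1678 Ft 8.75 Fr -1.76 Fz 4.17 T [ 1.311 -0.183 -0.025] gap 26.6 tilt [0.0005 0.0034]
```

Still free (T about 1.32). Jaw at about 114.5 mm.

jog_arm([
  [[0,0,-0.09],[0.001,0.1,0],-0.38],
])

```text
clock: 15.65
ee_pos: [0.4819, -0.0725, 0.0796]
eef_rot: [0.999, 0.042, 0.0, -0.002]
force: [1.4, 8.3, 4.2]
finger_gap: 0.31
```

```bash
python3 st.py
```

```text
t 15.65 e [ 0.4819 -0.0725  0.0796] phi 0.085 thw 0.07 rad 0.1678 Ft 8.16 Fr -1.96 Fz 4.19 T [ 1.317 -0.094 -0.058] gap 26.3 tilt [0.0005 0.0034]
```

jog_arm([
  [[0,0,-0.09],[0.001,0.1,0],-0.38],
])

```text
clock: 15.75
ee_pos: [0.4821, -0.0743, 0.0796]
eef_rot: [0.999, 0.048, 0.0, -0.002]
force: [0.3, 10.6, 4.0]
finger_gap: 0.309
```

```bash
python3 st.py
```

```text
t 15.75 e [ 0.4821 -0.0743  0.0796] phi 0.097 thw 0.081 rad 0.1678 Ft 10.59 Fr -1.19 Fz 3.98 T [ 1.602 -0.096 -0.02 ] gap 26.3 tilt [0.0004 0.0038]
```

Contact: the wrist moment rose from 1.32 to 1.60, about +2 N at the grip, or about 11 N on the model. Target is about 1.83 (20 N), so half steps.

jog_arm([
  [[0,0,-0.045],[0,0.05,0],-0.38],
])

```text
clock: 15.85
ee_pos: [0.4822, -0.0751, 0.0796]
eef_rot: [0.999, 0.051, 0.0, -0.002]
force: [1.6, 11.0, 4.4]
finger_gap: 0.309
```

```bash
python3 st.py
```

```text
t 15.85 e [ 0.4822 -0.0751  0.0796] phi 0.103 thw 0.085 rad 0.1678 Ft 10.8 Fr -2.53 Fz 4.36 T [ 1.677 -0.103 -0.091] gap 26.3 tilt [0.0003 0.0043]
```

jog_arm([
  [[0,0,-0.06],[0,0.07,0],-0.38],
])

```text
clock: 15.95
ee_pos: [0.4822, -0.0762, 0.0796]
eef_rot: [0.998, 0.056, 0.0, -0.002]
force: [2.0, 11.9, 4.9]
finger_gap: 0.309
```

```bash
python3 st.py
```

```text
t 15.95 e [ 0.4822 -0.0762  0.0796] phi 0.111 thw 0.092 rad 0.1678 Ft 11.71 Fr -3.12 Fz 4.9 T [ 1.799 -0.138 -0.025] gap 26.3 tilt [0.0002 0.0048]
```

About 18.5 N now. Unload by centring around the post, open, and lift clear.

jog_arm([
  [[0,0,0],[0,-0.12,0],-0.38],
  [[0,0,0],[0,0,0],0.1],
  [[0,0,0],[0,0,0],0.1],
  [[0,0,0],[0,0,0],0.1],
  [[0,0,0],[0,0,0],0.1],
  [[0,0,0],[0,0,-0.5],0.1],
  [[0,0,0],[0,0,-1],0.1],
  [[0,0,0],[0,0,-1],0.1],
  [[0,0,0],[0,0,-1],0.1],
  [[0,0,0],[0,0,-1],0.1],
  [[0,0,0],[0,0,-1],0.1],
  [[0,0,0],[-1,0,-1],0.1],
  [[0,0,0],[-1,0,-0.5],0.1],
  [[0,0,0],[-1,0,0],0.1],
  [[0,0,0],[-1,0,0],0.1],
  [[0,0,0],[0,0,0],0.1],
  [[0,0,0],[0,0,0],0.1],
  [[0,0,0],[0,0,0],0.1],
])

```text
clock: 17.75
ee_pos: [0.4037, -0.0844, 0.2198]
eef_rot: [0.999, 0.055, 0.0, 0.0]
force: [0.6, 0.4, -0.5]
finger_gap: 0.547
```

```bash
python3 st.py; python3 - <<'E'
from jaw import *
p,d=capture("top"); prof(d,"4")
b=cv2.resize(p[185:305,250:400],None,fx=4,fy=4,interpolation=cv2.INTER_CUBIC); cv2.imwrite("pics/end.png",b)
P=[]
for v in range(195,260):
    for u in range(340,385):
        if d[v,u]>0: P.append(R.T@(ray(c,u,v)*d[v,u]-t))
P=np.array(P); k=P[P[:,2]>.09]; print("tab",k.mean(0),len(k))
E
```

```text
t 17.75 e [ 0.4037 -0.0844  0.2198] phi 0.109 thw 0.096 rad 0.2468 Ft 0.29 Fr -0.68 Fz -0.45 T [ 0.032  0.031 -0.035] gap 46.5 tilt [ 0.001  -0.0004]
4 -0.035: 50:13 54:14 58:12 62:14 66:13 70:15 74:15 78:15 82:21 86:19 90:25 94:18 98:26 102:66 106:68 110:68 114:66 118:68 122:69 126:94 130:70 134:95 138:93 142:72 146:95 150:82 154:72 158:96 162:93 166:93 170:83 174:84 178:92 182:72 186:69 190:68 194:69 198:71 202:69 206:- 210:35 214:31 218:32 222:25 226:12 230:14 234:14 238:14 242:13 246:13 250:2 254:-2 258:-2 
4 0.035: 50:13 54:13 58:13 62:14 66:15 70:14 74:12 78:15 82:33 86:37 90:33 94:34 98:36 102:66 106:69 110:69 114:68 118:71 122:83 126:94 130:97 134:97 138:94 142:95 146:97 150:97 154:96 158:96 162:96 166:97 170:96 174:96 178:97 182:70 186:69 190:69 194:70 198:69 202:68 206:68 210:37 214:35 218:34 222:24 226:13 230:14 234:14 238:13 242:14 246:15 250:14 254:-1 258:1 
tab [ 0.64769296 -0.04391184  0.09794847] 29
```

View pics/end.png

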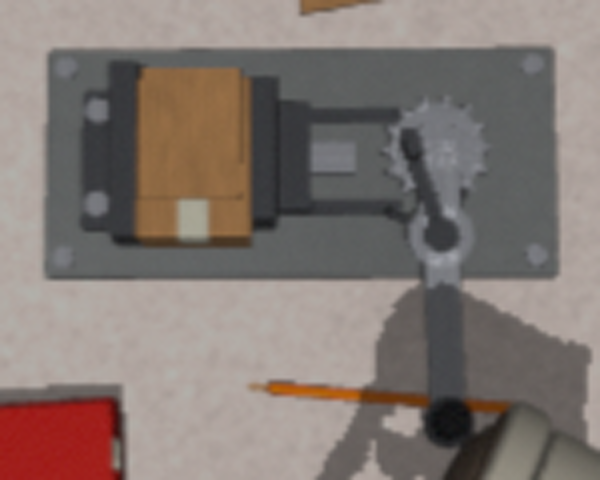

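The final crop shows the model tight between fence and jaw and square, the tab on the model side at (412,140), the pencil unmoved, and the arm clear.

```bash
python3 -c "
from cell import ticket; print(ticket.hand_in())"
```

```text
the job is handed in; nothing more can be done
None
```

I flipped the catch to closing and drove the jaw with two handle strokes until it pressed the model against the end stop. Then I let go and handed the job in at about 18 s on the robot's clock; no verdict was reported.

- **Catch:** the tab was measured at its closing stop (about +0.3 rad) after the flip. It was still on the model's side in the last picture.
- **Jaw:** it moved from 75 mm to about 115 mm from the spindle.
- **Grip force:** my estimate is about 18 to 19 N, against the 20 N wanted. It comes from the rise in load at the handle (+3.3 N, read from the wrist moment); I had no direct reading of the force on the model. Taken from the noisier force reading instead (about +2.6 N), it would be nearer 14 N. Both are inside 8 to 40 N.
- **End state:** in the last top picture the model stood square and tight between jaw and end stop. The pencil and offcut looked unmoved. I did not measure the other bystanders at the end, but the arm never went low near them. The gripper was open and clear, with wrist force near zero.

No check failed.

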